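# Close the loaded instrument cassette for the steriliser

## Robot

A 7-joint arm with a two-finger parallel gripper is mounted at the origin on a cart in front of the work surface, level with it; the furniture and walls round the work are solid. World frame = base frame: x ahead of the robot, y to its left, z up, the work surface at z = 0. Lengths are in m, angles in rad, forces in N, time in s.
With the tool pointing down it reaches from about 0.425 to 0.925 m from the base axis. Payload 6.8 kg.
Tool frame: the origin (TCP) lies on the centre line of the jaws, within the pads' length; the fingertips stand 25 mm ahead of it and the grasp point (between the pads) lies 6 mm ahead of it; z points along the fingers, y is the direction in which the jaws open and shut (so a half turn about z gives the same grasp; the last joint's range is limited). The gripper opens to 85 mm and grips with 20 to 120 N. Pads are 22 mm wide; open, the fingers measure 114 mm over their backs; the gripper's body (76 mm by 85 mm) begins 54 mm behind the grasp point. The pads swing forward as they close: fully open they stand 13 mm farther back than shut.
Start: joints at [-1.289, 0.477, 0.022, 1.555, -0.011, 1.109, -0.083], TCP at [0.257, 0.624, 0.256] pointing down, gripper open.
Joint ranges: [-2.96, 2.96], [-0.34, 2.1], [-1.41, 1.46], [0.24, 2.44], [-1.37, 4.51], [0.17, 1.92], [-2.96, 2.96]. Speed limits (rad/s): [2.39, 2.39, 3.14, 3.14, 3.14, 3.14, 3.14].

## Interface

Orientations are given as a unit quaternion [w, x, y, z].
In Python, from station import status, cams, order, models gives the robot as it stands.
- The arm moves only by the tool move_arm, never from a script. Its argument "steps" is one flat list of numbers, 7 for each row, row after row: the gripper's target within -1 to 1 (fully open at 1, half-way at 0, shut at -1), then the shift along the world's x, y, z in cm, then the turn, a rotation vector about the world's x, y, z in degrees. A call has 1 to 8 rows; each row shifts and turns the commanded pose from where the row before left it; what a row does not reach is not made up. A row lasts 1/10 s, in which the tool goes at most 50 mm and 8.59 degrees, less where a joint would pass 70% of its speed; a pose out of reach is approached as far as the arm can. A call with a gripper value outside its range is refused whole. The fingers move at their own pace and stop on an object; "newtons" is the grip in N (left out, the last holds). Time passes only in rows, so rows that do not move let the fingers close. It gives the time, the measured TCP pose, the force and the opening at its end, in the units of the state.
- status.get_obs(): the state, without advancing time (a new reading comes with each control period).
- cams.read_camera(name): name is "side" or "top" or "wrist"; returns a dict with "pixels" (420x560x3 uint8, red, green, blue), "mtx" (3x3 intrinsics, pixels), "T" (4x4, takes a point from camera to world coordinates); the wrist camera has in their place "T_tool_cam" (4x4, takes a point from camera to tool coordinates, whose origin is the TCP and whose axes are the flange's). Camera axes: x right, y down, z forward; pixel columns grow to the right and rows downward; lengths in m; the calibration is good to about 2 mm. A picture is of the moment at which its call begins: read the wrist's pose just before it. There is no depth.
- order.hand_in(): hands the job in, once; it reports no verdict.
Trained networks look in the newest picture that a camera, given by its name, has taken for a name from the list of things; names that differ only in an ending like _2 or _b are one class to them, and where a whole thing is asked for, a point or a joint stands for the part that bears it (a point fixed in the world has none). Each returns a list of dicts, best first, with "score" (0 to 1); they miss things now and then, are a little off and sometimes report something else, mostly with a low value. They report only what shows in the picture. A call takes as long as a camera call.
- models.silhouettes(camera, query): "region" (420x560 bool, what is visible of it) and "box" ([centre column, centre row, width, height] in pixels, round what is visible of it).
- models.place_of(camera, query): "position" ([row, column] in pixels: a listed point, or the origin of a listed thing).
The state is a dict: "t": time; "q": joint angles; "joint_vel": joint speeds; "joint_torque": joint torques, N m; "eef_pos": TCP position; "tool_rot": TCP orientation; "contact_force": force on the tool from outside, world axes, zero at the start; "torque": the same for the moment, N m; "gripper_width": opening from 0.0 (shut) to 1.0 (fully open).
Only numpy, scipy, OpenCV 4.12 (cv2) and the standard library are available. Lean on these libraries where they do the work, as an engineer would, in place of code of your own. Each camera call takes 0.05 s, during which the arm holds its last target.

## Task

Make the loaded instrument cassette ready for the steriliser: push its upright hold-down frame over until it lies flat on the instruments, and only then swing the lid shut over it and press its front edge down until the catch snaps and it is fully shut. Just push and press with the fingertips: pick nothing up, leave the cassette about where it stands and the things round it alone. Withdraw when done.

Things in the scene. Friction and masses are not known exactly. Their poses are not given: they have to be found in the camera images.
- cassette: Flat perforated steel instrument cassette, 91 mm front to back (its own x), 185 mm long (y), 28 mm high when shut; the shallow base tray alone is 16 mm high. Loose on the worktop, about 0.6 kg with its contents. Origin under its centre on the worktop; +x points from the front (catch side, nearest the robot) to the rear (hinge side), +z up. Four hand instruments lie in it along y on two blue silicone rails.
- hold_down (a joint): Angle of the steel hold-down frame inside the base: 0 = folded flat onto the instruments, 1.57 = standing upright; it is hinged along the base's front wall and folds away from the robot, to the rear. Its hinge is stiff enough that it stays wherever it is left (less than 1 N at the cross-bar moves it). End stops at 0 and 1.66.
- frame_hinge (a point): Centre of the frame's hinge rod: in the cassette's frame x = -35 mm, y = 0, z = 16 mm; the rod runs along the cassette's y.
- frame_bar (a point): Middle of the frame's cross-bar, on the face that looks up when the frame is folded (to the front, towards the robot, when it stands). The bar is 16 mm wide, 78 mm long in y, 2 mm thick, its middle 55 mm from the hinge rod; two 10 mm wide arms with blue strips, 34 mm to either side, reach 68 mm from the rod. Folded, the bar's top is 18.5 mm above the worktop. The point's z axis is square to that face.
- cassette_lid (a joint): Angle of the perforated steel lid: 0 = fully shut, 1.57 = upright, 1.745 = end stop, leaning back. The lid (0.16 kg) stays open wherever it is left above about 1.1; swung farther forward it sinks by itself until the nose on its front edge rests on the sprung catch (blue tongue in the middle of the front wall) at about 0.08. Pressing the front edge down with some 4 to 8 N snaps it past the catch to 0, where it stays. It cannot pass the frame while that stands up.
- lid_hinge (a point): Middle of the lid's hinge line: in the cassette's frame x = 44 mm, y = 0, z = 16.5 mm; the line runs along the cassette's y.
- lid_front_edge (a point): Middle of the lid's front edge on its outer face (the face on top when shut, to the rear when open), 86 mm from the hinge line and, shut, 28 mm above the worktop. The lid is 185 mm long in y, its rims reach 12 mm inward from the outer face.
- mirror: Grey dental mirror, 162 mm long, 9 mm thick, lying in the front slot of the cassette; origin at its underside, 5 mm above the worktop.
- probe_cyan: Cyan-handled dental probe, 178 mm long, 9 mm thick, in the second slot; origin at its underside.
- probe_white: Light grey double-ended probe, 181 mm long, 9 mm thick, in the third slot; origin at its underside.
- scaler: Light grey double-ended scaler, 181 mm long, 9 mm thick, in the rear slot; origin at its underside.
- articulator: Hinge articulator with plaster casts, 147 x 84 x 106 mm, loose, well to the left; leave it. Origin under its centre.
- study_model_b: White plaster study model, 54 x 66 x 32 mm, loose, behind the work; leave it. Origin under its centre.
- study_model_c: Tan plaster study model, 52 x 63 x 32 mm, loose, behind the work; leave it. Origin under its centre.
- mixing_bowl: Green rubber mixing bowl, 116 mm across, 70 mm high, loose, to the right; leave it. Origin under its centre.
- retainer_box: Small teal case, 42 x 64 x 33 mm, loose, to the left; leave it. Origin under its centre.
- bur_block: Blue block with burs standing in it, 36 x 58 x 40 mm, loose, behind on the left; leave it. Origin under its centre.
- spatula_a: Blue-handled spatula, 177 mm long, 11 mm thick, loose, to the left near the front; leave it. Origin under its centre.

How it is judged:
On the way, in this order (a step that is already met when the one before it is completed fails the run):
1. the hold-down frame lies flat on the instruments while the lid is still open (value of joint hold_down below 0.07 rad and value of joint cassette_lid above 0.9 rad), for 0.2 s.
2. the lid is snapped shut over the folded frame (value of joint cassette_lid below 0.03 rad and value of joint hold_down below 0.07 rad), for 0.2 s.
At the end, for the whole second after the job is handed in: Frame folded flat (within 0.07 rad), lid fully shut past its catch (within 0.03 rad), the four instruments still lying in their rails, the cassette level, at rest on the worktop and within 50 mm of where it stood (all of step 2 and distance of cassette from where it was at the start of the episode below 0.05 m and height (world z) of cassette below 0.006 m and angle between cassette's own z axis and vertical below 0.05 rad and linear speed of cassette below 0.01 m/s and z of each of mirror, probe_cyan, probe_white, scaler in the frame of cassette below 0.012 m); the robot touches nothing.
It fails at once if the lid is brought down while the hold-down frame is still raised (value of joint cassette_lid below 0.9 rad and value of joint hold_down above 0.2 rad).
It fails at once if the cassette is lifted, tipped up or shoved more than 50 mm (height (world z) of cassette above 0.012 m or angle between cassette's own z axis and vertical above 0.15 rad or distance of cassette from where it was at the start of the episode above 0.05 m).
It fails at once if an instrument is lifted out of its rails (z of any of mirror, probe_cyan, probe_white, scaler in the frame of cassette above 0.022 m).
It fails at once if a thing standing round the work is moved (distance of any of articulator, study_model_b, study_model_c, mixing_bowl, retainer_box, bur_block, spatula_a from where it was at the start of the episode above 0.025 m).
It also fails if it takes over 48 s, if anything falls off the work surface, if the arm or the gripper's body presses on something with over 40 N, if the wrist force passes 120 N, or if a joint passes its speed limit or range.

## Working session

There is one attempt and no reset: what is moved stays moved. The work goes in short steps, Python scripts to look and compute and a tool call to move; the robot and the scene stay as the last step left them, time stands still between calls to the robot, and variables do not carry over. Pictures are saved under pics/ and viewed, and the job is handed in when it is done.

Besides the shell and the picture viewer there is one more tool, called after ">>>" in YAML: its name, and indented under it one key for each argument. move_arm: Moves the arm, as the interface text tells. Its arguments: {"type":"object","properties":{"steps":{"type":"array"},"newtons":{"type":"number"}},"required":["steps"]}

```bash
ls; mkdir -p pics
python3 - <<'E'
from station import status,cams,models
import cv2,numpy as np
o=status.get_obs();print({k:np.round(v,3).tolist() for k,v in o.items()})
for n in ['side','top']:
    c=cams.read_camera(n);cv2.imwrite(f'pics/{n}0.png',c['pixels'][:,:,::-1]);print(n,np.round(c['mtx'],1).tolist(),np.round(c['T'],3).tolist())
    for q in ['cassette','frame_hinge','frame_bar','lid_hinge','lid_front_edge','mixing_bowl','retainer_box']:
        print(q,[(np.round(r['position'],1).tolist(),round(r['score'],2)) for r in models.place_of(n,q)][:2])
E
```

```text
pics
{'t': 0.0, 'q': [-1.289, 0.478, 0.022, 1.556, -0.012, 1.109, -0.083], 'joint_vel': [-0.002, -0.001, -0.001, -0.0, -0.001, 0.0, 0.0], 'joint_torque': [-0.001, -59.646, 1.608, -28.12, 0.012, 0.009, 0.0], 'eef_pos': [0.256, 0.624, 0.255], 'tool_rot': [-0.0, 0.194, 0.981, -0.001], 'contact_force': [-0.347, 0.303, -0.308], 'torque': [0.02, 0.038, 0.038], 'gripper_width': 0.999}
side [[413.9, 0.0, 277.4], [0.0, 413.9, 209.8], [0.0, 0.0, 1.0]] [[0.736, -0.544, 0.402, 0.126], [-0.677, -0.581, 0.452, -0.443], [-0.013, -0.605, -0.796, 0.919], [0.0, 0.0, 0.0, 1.0]]
cassette [([235.9, 291.3], 0.86), ([224.4, 301.9], 0.41)]
frame_hinge [([237.5, 287.0], 0.68)]
frame_bar [([228.7, 282.6], 0.59)]
lid_hinge [([219.5, 303.8], 0.76), ([222.2, 355.1], 0.42)]
lid_front_edge [([198.1, 304.5], 0.65)]
mixing_bowl [([332.3, 403.5], 0.95)]
retainer_box [([177.2, 208.2], 0.89)]
top [[435.0, 0.0, 280.0], [0.0, 435.0, 207.1], [0.0, 0.0, 1.0]] [[-0.011, -0.98, 0.197, 0.283], [-1.0, 0.009, -0.01, 0.07], [0.008, -0.197, -0.98, 1.567], [0.0, 0.0, 0.0, 1.0]]
cassette [([213.8, 296.1], 0.8), ([227.8, 213.8], 0.66)]
frame_hinge [([256.4, 194.3], 0.72), ([225.3, 298.6], 0.37)]
frame_bar []
lid_hinge [([203.1, 294.5], 0.69)]
lid_front_edge [([190.1, 295.1], 0.86), ([224.8, 298.5], 0.53)]
mixing_bowl [([215.5, 399.0], 0.97), ([179.5, 319.7], 0.41)]
retainer_box [([228.2, 212.5], 0.5)]
```

View pics/side0.png

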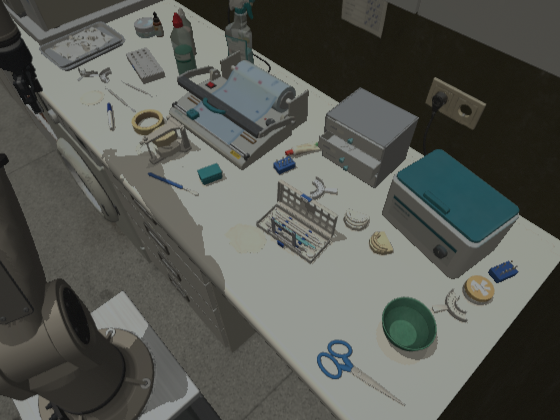

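View pics/top0.png

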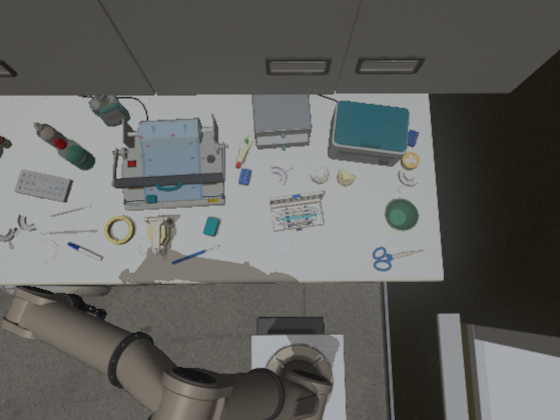

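Side view: the cassette is near (295,235), with its lid open and leaning back and its frame upright. In the top view it is near (297,213). Next I'll zoom in and triangulate.

```bash
cat > h.py <<'E'
import numpy as np,cv2
from station import status,cams,models
def ray(c,rc,T=None):
    T=c['T'] if T is None else T
    d=T[:3,:3]@np.linalg.solve(c['mtx'],[rc[1],rc[0],1]);return T[:3,3],d
def onz(c,rc,z,T=None):
    p,d=ray(c,rc,T);return p+d*(z-p[2])/d[2]
def proj(c,P,T=None):
    T=c['T'] if T is None else T
    q=T[:3,:3].T@(np.asarray(P)-T[:3,3]);u=c['mtx']@q;return u[:2]/u[2]
def tri(rs):
    A=0;b=0
    for p,d in rs:
        d=d/np.linalg.norm(d);M=np.eye(3)-np.outer(d,d);A=A+M;b=b+M@p
    return np.linalg.solve(A,b)
def cas(x,y,yaw,P):
    c,s=np.cos(yaw),np.sin(yaw);P=np.atleast_2d(P)
    return np.c_[x+c*P[:,0]-s*P[:,1],y+s*P[:,0]+c*P[:,1],P[:,2]]
def lidp(th,y,r=.086,h=.0115): # outer face pt
    return [.044-r*np.cos(th)+h*np.sin(th),y,.0165+r*np.sin(th)+h*np.cos(th)]
def framep(th,y,r=.055,h=.0025):
    return [-.035+r*np.cos(th)-h*np.sin(th),y,.016+r*np.sin(th)+h*np.cos(th)]
E
python3 - <<'E'
from h import *
S=cams.read_camera('side');T=cams.read_camera('top')
print('cas',onz(S,(235.9,291.3),0),onz(T,(213.8,296.1),0))
print('lh',onz(S,(219.5,303.8),.0165),onz(T,(203.1,294.5),.0165))
print('fh',onz(S,(237.5,287),.016)); print('edge',tri([ray(S,(198.1,304.5)),ray(T,(190.1,295.1))]))
for n,c,b in (('side',S,(240,170,350,270)),('top',T,(255,180,340,245))):
    im=c['pixels'][b[1]:b[3],b[0]:b[2],::-1];im=cv2.resize(im,None,fx=7,fy=7,interpolation=cv2.INTER_CUBIC)
    cv2.imwrite(f'pics/z{n}.png',im);print(im.shape)
E
```

```text
cas [ 0.55853786 -0.00948649  0.        ] [ 0.5724739  -0.00495896  0.        ]
lh [ 0.61189781 -0.00202806  0.0165    ] [0.60911983 0.00094917 0.0165    ]
fh [ 0.53935665 -0.01298352  0.016     ]
edge [0.63179714 0.00621465 0.08844244]
(700, 770, 3)
(455, 595, 3)
```

```bash
python3 -c "
import cv2
for n in('side','top'):
    i=cv2.imread(f'pics/z{n}.png');
    if n=='side': i=cv2.resize(i,None,fx=.85,fy=.85)
    cv2.imwrite(f'pics/z{n}b.png',i)"
```

```text
(no output)
```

View pics/zsideb.png

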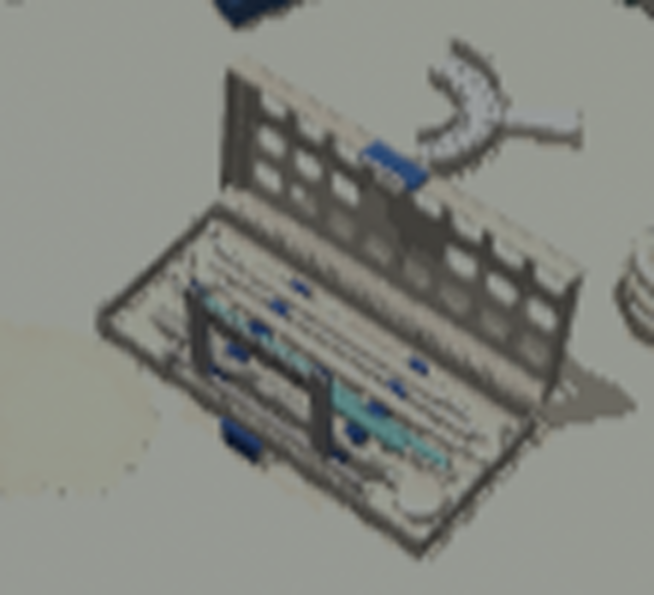

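View pics/ztopb.png

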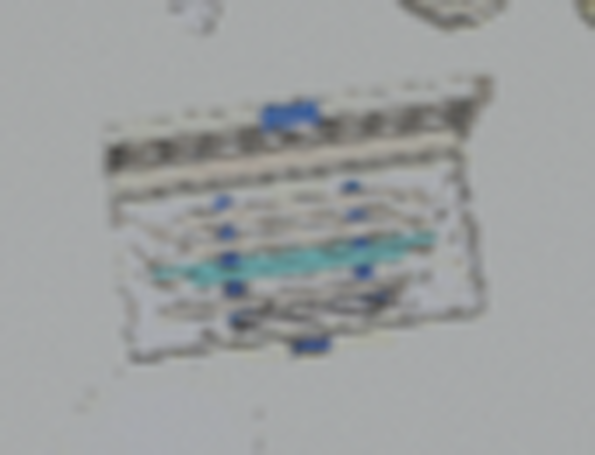

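Run:
```python
from h import *
from scipy.optimize import least_squares
S=cams.read_camera('side');T=cams.read_camera('top')
s=lambda u,v:np.array([240+u/5.95,170+v/5.95])
t=lambda u,v:np.array([255+u/7,180+v/7])
X,Y=.0455,.0925
fix=[(S,s(103,318),[-X,Y,.014]),(S,s(420,553),[-X,-Y,.014]),(S,s(537,420),[X,-Y,.016]),(S,s(212,210),[X,Y,.016]),
(T,t(132,358),[-X,Y,.014]),(T,t(482,313),[-X,-Y,.014])]
lid=[(S,s(230,72),Y),(S,s(580,280),-Y),(T,t(107,128),Y),(T,t(490,80),-Y)]
fr=[(S,s(190,290),.039),(S,s(325,375),-.039)]
def f(p):
    x,y,w,th,fh=p;r=[]
    for c,m,P in fix: r+=list(proj(c,cas(x,y,w,P)[0])-m)
    for c,m,yy in lid: r+=list(proj(c,cas(x,y,w,lidp(th,yy,h=.008))[0])-m)
    for c,m,yy in fr: r+=list(proj(c,cas(x,y,w,framep(fh,yy,r=.068))[0])-m)
    return r
r=least_squares(f,[.57,-.005,.1,1.7,1.57],loss='soft_l1');print(np.round(r.x,4));print(np.round(np.reshape(f(r.x),(-1,2)),1).tolist())
x,y,w,th,fh=r.x
for th_ in(th,):print('edge',cas(x,y,w,lidp(th_,0)))
print('bar',cas(x,y,w,framep(fh,0)))
for q,z in (('mixing_bowl',0),('retainer_box',0),('study_model_b',0),('bur_block',0),('articulator',0)):
    for d in models.place_of('top',q)[:2]: print(q,np.round(onz(T,d['position'],z),3),round(d['score'],2))
```

```text
[ 0.5627 -0.01    0.1234  1.6209  1.5819]
[[-2.2, 1.2], [-0.6, 0.5], [1.2, -1.1], [1.5, -1.7], [0.2, 0.3], [1.0, -0.0], [0.7, -1.2], [-0.2, 0.3], [-0.2, 0.5], [-1.9, 0.4], [-0.6, -0.9], [1.1, 1.5]]
edge [[ 0.62207577 -0.00264346  0.10181574]]
bar [[ 0.52491646 -0.01469731  0.07096891]]
mixing_bowl [ 0.555 -0.377  0.   ] 0.76
retainer_box [0.524 0.299 0.   ] 0.66
retainer_box [ 0.651 -0.005  0.   ] 0.65
study_model_b [ 0.711 -0.088  0.   ] 0.46
bur_block [0.707 0.187 0.   ] 0.69
bur_block [ 0.596 -0.002  0.   ] 0.31
articulator [0.491 0.476 0.   ] 0.78
```

>>> move_arm:
  steps: [-1, 1.2, -4, 0, 0, 0, 1.85, -1, 1.2, -4, 0, 0, 0, 1.85, -1, 1.2, -4, 0, 0, 0, 1.85, -1, 1.2, -4, 0, 0, 0, 1.85, -1, 1.2, -4, 0, 0, 0, 1.85, -1, 1.2, -4, 0, 0, 0, 1.85, -1, 1.2, -4, 0, 0, 0, 1.85, -1, 1.2, -4, 0, 0, 0, 1.85]

```text
t: 2.05
eef_pos: [0.3529, 0.3028, 0.2566]
tool_rot: [0.0, 0.065, 0.998, 0.0]
contact_force: [0.2, -0.2, -0.5]
gripper_width: 0.0
```

>>> move_arm:
  steps: [-1, 1.2, -4, 0, 0, 0, 1.85, -1, 1.2, -4, 0, 0, 0, 1.85, -1, 1.2, -4, 0, 0, 0, 1.85, -1, 1.2, -4, 0, 0, 0, 1.85, -1, 1.2, -4, 0, 0, 0, 1.85, -1, 1.2, -4, 0, 0, 0, 1.85, -1, 1.2, -4, 0, 0, 0, 1.85, -1, 1.2, -4, 0, 0, 0, 1.85]

```text
t: 2.85
eef_pos: [0.4488, -0.0173, 0.2567]
tool_rot: [0.001, -0.064, 0.998, 0.0]
contact_force: [0.7, -0.0, -0.1]
gripper_width: -0.0
```

```bash
cat > look.py <<'E'
import sys
from h import *
from scipy.spatial.transform import Rotation as R
def wrist(name):
    o=status.get_obs();c=cams.read_camera('wrist')
    q=o['tool_rot'];M=np.eye(4);M[:3,:3]=R.from_quat([q[1],q[2],q[3],q[0]]).as_matrix();M[:3,3]=o['eef_pos']
    c['T']=M@c['T_tool_cam']
    cv2.imwrite(f'pics/{name}.png',cv2.resize(c['pixels'][:,:,::-1],(784,588)))
    print(round(float(o['t']),2),np.round(o['eef_pos'],4),np.round(M[:3,:3],3).tolist(),np.round(o['contact_force'],1),o['gripper_width'])
    np.savez(f'pics/{name}.npz',T=c['T'],mtx=c['mtx'])
    return o,c
E
python3 - <<'E'
from look import *
o,c=wrist('w1'); print(np.round(c['T_tool_cam'],3).tolist())
for q in ['cassette','frame_hinge','frame_bar','lid_hinge','lid_front_edge']:
    print(q,[(np.round(r['position'],1).tolist(),round(r['score'],2)) for r in models.place_of('wrist',q)][:2])
E
```

```text
2.85 [ 0.4488 -0.0173  0.2567] [[-0.992, -0.128, 0.001], [-0.128, 0.992, 0.001], [-0.001, 0.0, -1.0]] [ 0.7 -0.  -0.1] -9.448828500108452e-05
[[0.0, -0.962, -0.273, 0.069], [1.0, 0.001, -0.001, -0.001], [0.001, -0.273, 0.962, -0.117], [0.0, 0.0, 0.0, 1.0]]
cassette []
frame_hinge [([242.8, 273.8], 0.59)]
frame_bar []
lid_hinge []
lid_front_edge [([365.7, 273.6], 0.74)]
```

View pics/w1.png

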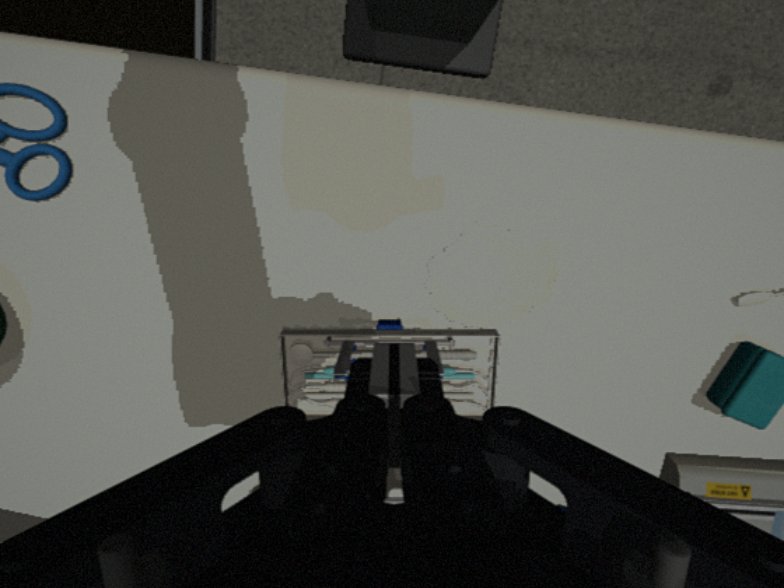

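The wrist view shows the cassette's front wall from (282,332) to (498,332) in the 784-wide picture, with the blue catch at (390,325). It is square to the tool.

Run:
```python
from h import *
d=dict(np.load('pics/w1.npz'));k=560/784
L=onz(d,(332*k,282*k),.016);R=onz(d,(332*k,498*k),.016);C=onz(d,(321*k,390*k),.01)
print(L,R,np.linalg.norm(L-R),np.arctan2(-(L-R)[0],(L-R)[1]) , (L+R)/2,C)
v=L-R;yaw=np.arctan2((L-R)[0]*-1,(L-R)[1])
m=(L+R)/2;sg=1 if v[1]>0 else -1
w=np.arctan2(-v[0]*sg,v[1]*sg);print('yaw',w,'centre',m[:2]+.0455*np.array([np.cos(w),np.sin(w)]))
```

```text
[ 0.53248414 -0.10109396  0.016     ] [0.5093577  0.07746358 0.016     ] 0.18004895065532758 -3.012791553853704 [ 0.52092092 -0.01181519  0.016     ] [ 0.51345352 -0.01280245  0.01      ]
yaw 0.12880109973608944 centre [ 0.56604403 -0.00597093]
```

>>> move_arm:
  steps: [-1, 0.5, 0, -2, 0.35, -2.73, 0, -1, 0.5, 0, -2, 0.35, -2.73, 0, -1, 0.5, 0, -2, 0.35, -2.73, 0, -1, 0.5, 0, -2, 0.35, -2.73, 0, -1, 0.5, 0, -2, 0.35, -2.73, 0, -1, 0.5, 0, -2, 0.35, -2.73, 0, -1, 0.5, 0.1, -2, 0.35, -2.73, 0, -1, 0.5, 0, -2.2, 0.35, -2.73, 0]

```text
t: 3.95
eef_pos: [0.4797, -0.0093, 0.1074]
tool_rot: [0.165, -0.064, 0.984, 0.019]
contact_force: [-1.2, -0.1, -0.3]
gripper_width: -0.0
```

Run:
```python
from look import *
o,c=wrist('w2')
S=cams.read_camera('side')
cv2.imwrite('pics/s2.png',cv2.resize(S['pixels'][160:280,230:370,::-1],None,fx=5,fy=5,interpolation=cv2.INTER_CUBIC))
```

```text
3.95 [ 0.4797 -0.0093  0.1074] [[-0.937, -0.133, 0.323], [-0.12, 0.991, 0.059], [-0.328, 0.017, -0.944]] [-1.2 -0.1 -0.3] -4.516816190607851e-06
```

View pics/w2.png

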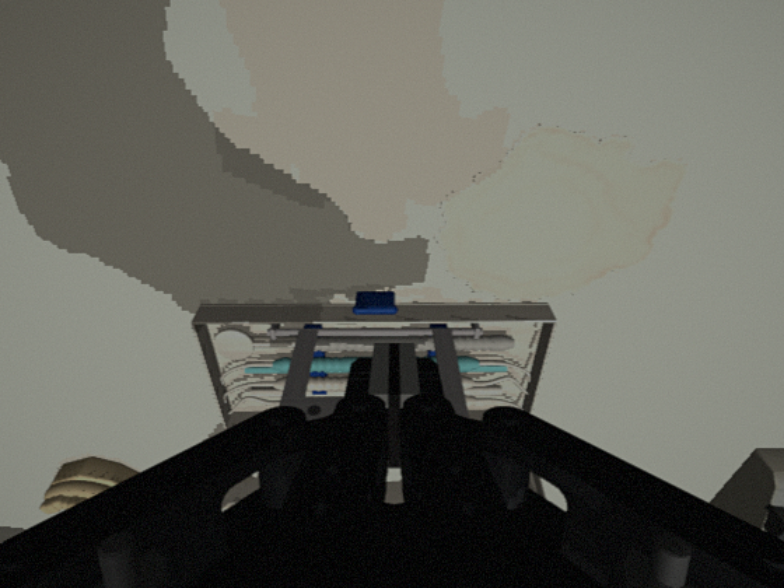

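View pics/s2.png

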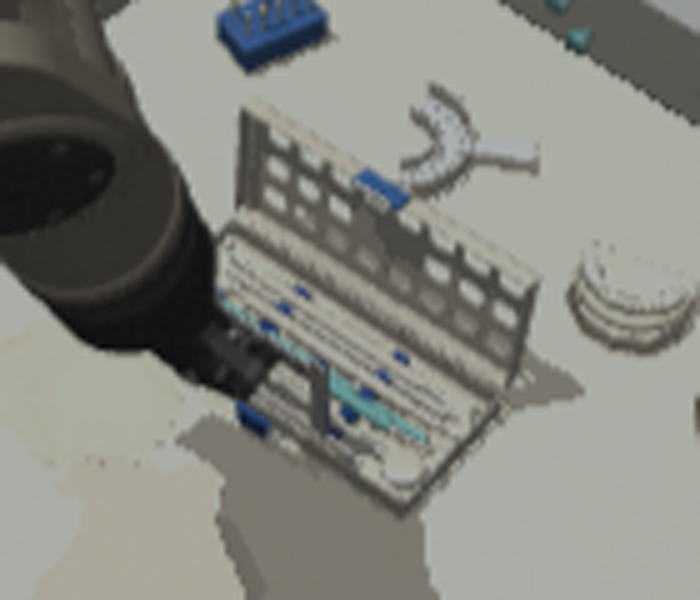

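The fingers stand square in front of the frame but about 7 mm off its centre to the left. The frame is still upright and the lid still open. I'll approach now.

>>> move_arm:
  steps: [-1, 0.5, -0.25, -0.6, 0, 0, 0, -1, 0.5, -0.25, -0.5, 0, 0, 0, -1, 0.5, -0.2, -0.5, 0, 0, 0, -1, 0, 0, 0, 0, 0, 0]

```text
t: 4.45
eef_pos: [0.4977, -0.0165, 0.0939]
tool_rot: [0.167, -0.064, 0.984, 0.019]
contact_force: [0.4, -0.1, -0.2]
gripper_width: -0.0
```

>>> move_arm:
  steps: [-1, 0.8, 0.1, 0, 0, 0, 0, -1, 0.8, 0.1, 0, 0, 0, 0, -1, 0.9, 0.1, -0.2, 0, 0, 0, -1, 0.9, 0.1, -0.2, 0, 0, 0, -1, 0.9, 0.15, -0.2, 0, 0, 0, -1, 0, 0, 0, 0, 0, 0]

```text
t: 5.05
eef_pos: [0.5413, -0.0117, 0.0874]
tool_rot: [0.167, -0.064, 0.984, 0.019]
contact_force: [-0.2, -0.4, 0.7]
gripper_width: -0.001
```

Run:
```python
from look import *
o,c=wrist('w3')
S=cams.read_camera('side')
cv2.imwrite('pics/s3.png',cv2.resize(S['pixels'][160:280,230:370,::-1],None,fx=5,fy=5,interpolation=cv2.INTER_CUBIC))
```

```text
5.05 [ 0.5413 -0.0117  0.0874] [[-0.936, -0.132, 0.327], [-0.119, 0.991, 0.058], [-0.332, 0.015, -0.943]] [-0.2 -0.4  0.7] -0.0011469208348755886
```

View pics/w3.png

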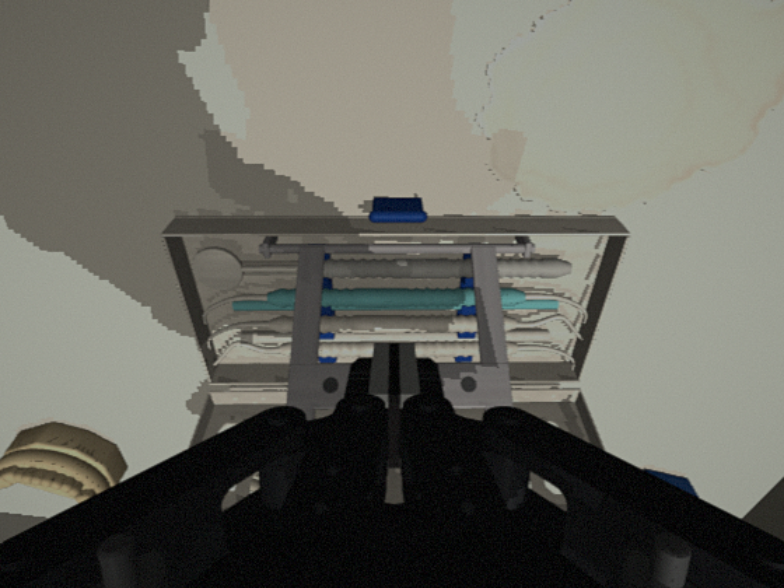

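View pics/s3.png

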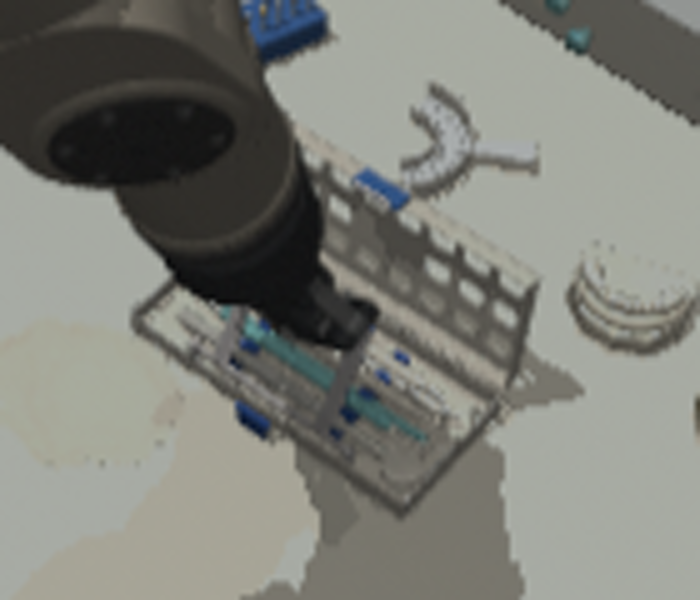

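The frame is tilting rearward under the fingertip (bar holes at (330,384) and (468,384)) and the cassette has not moved. I'll continue along the arc.

>>> move_arm:
  steps: [-1, 0.9, 0.1, -0.4, 0, 0, 0, -1, 0.9, 0.1, -0.6, 0, 0, 0, -1, 0.8, 0.1, -0.7, 0, 0, 0, -1, 0.6, 0.1, -0.8, 0, 0, 0, -1, 0.5, 0.1, -0.8, 0, 0, 0, -1, 0.4, 0, -0.8, 0, 0, 0, -1, 0, 0, 0, 0, 0, 0]

```text
t: 5.85
eef_pos: [0.5815, -0.007, 0.0453]
tool_rot: [0.167, -0.063, 0.984, 0.019]
contact_force: [-0.2, 0.2, 0.8]
gripper_width: 0.001
```

Run:
```python
from look import *
o,c=wrist('w4')
S=cams.read_camera('side')
cv2.imwrite('pics/s4.png',cv2.resize(S['pixels'][160:280,230:370,::-1],None,fx=5,fy=5,interpolation=cv2.INTER_CUBIC))
```

```text
5.85 [ 0.5815 -0.007   0.0453] [[-0.936, -0.131, 0.325], [-0.119, 0.991, 0.058], [-0.33, 0.015, -0.944]] [-0.2  0.2  0.8] 0.0009493953634366816
```

View pics/w4.png

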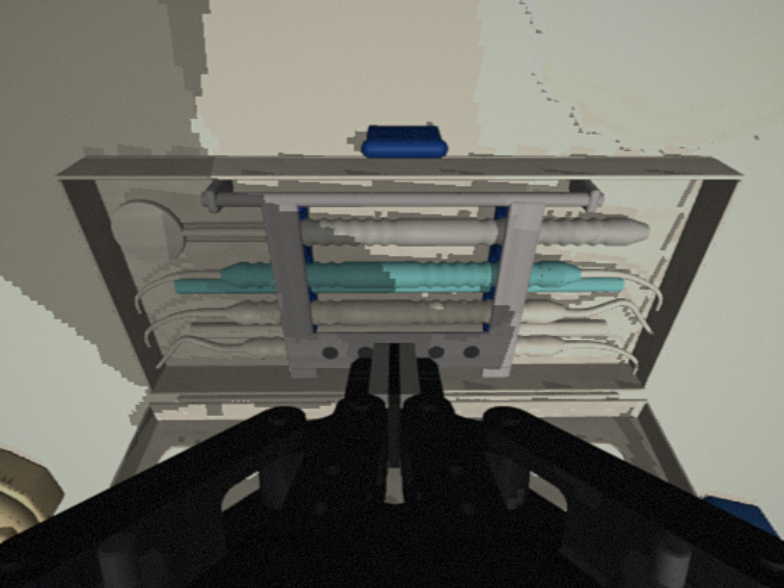

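View pics/s4.png

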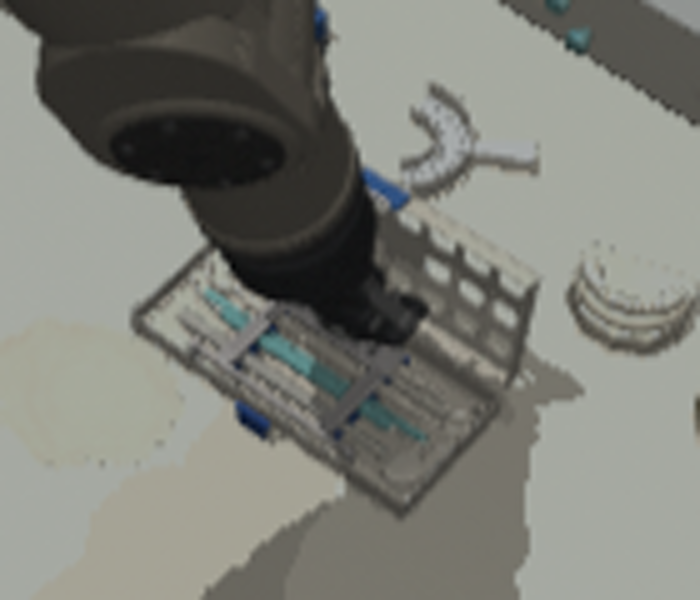

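The frame is nearly flat, with the fingertip on the bar at about (395,352), and the force is still under 1 N. I'll press gently until it seats.

>>> move_arm:
  steps: [-1, 0, 0, -0.1, 0, 0, 0, -1, 0, 0, -0.1, 0, 0, 0, -1, 0, 0, -0.1, 0, 0, 0, -1, 0, 0, 0, 0, 0, 0]

```text
t: 6.35
eef_pos: [0.5809, -0.007, 0.0443]
tool_rot: [0.167, -0.063, 0.984, 0.019]
contact_force: [-4.1, -0.1, 7.8]
gripper_width: 0.0
```

>>> move_arm:
  steps: [-1, 0, 0, 0, 0, 0, 0, -1, -0.3, 0, 1.5, 0, 0, 0, -1, -1.5, -0.2, 2.5, 0, 0, 0, -1, -1.5, -0.2, 2.5, 0, 0, 0, -1, -1.5, -0.2, 2.5, 0, 0, 0, -1, -1, 0, 2.5, 0, 0, 0, -1, 0, 0, 0, 0, 0, 0]

```text
t: 7.05
eef_pos: [0.523, -0.0125, 0.1609]
tool_rot: [0.169, -0.064, 0.983, 0.02]
contact_force: [-0.1, 0.9, 0.5]
gripper_width: -0.003
```

Run:
```python
from look import *
o,c=wrist('w5')
S=cams.read_camera('side')
cv2.imwrite('pics/s5.png',cv2.resize(S['pixels'][160:280,230:370,::-1],None,fx=5,fy=5,interpolation=cv2.INTER_CUBIC))
```

```text
7.05 [ 0.523  -0.0125  0.1609] [[-0.935, -0.132, 0.329], [-0.119, 0.991, 0.06], [-0.334, 0.017, -0.942]] [-0.1  0.9  0.5] -0.0028640155431240264
```

View pics/w5.png

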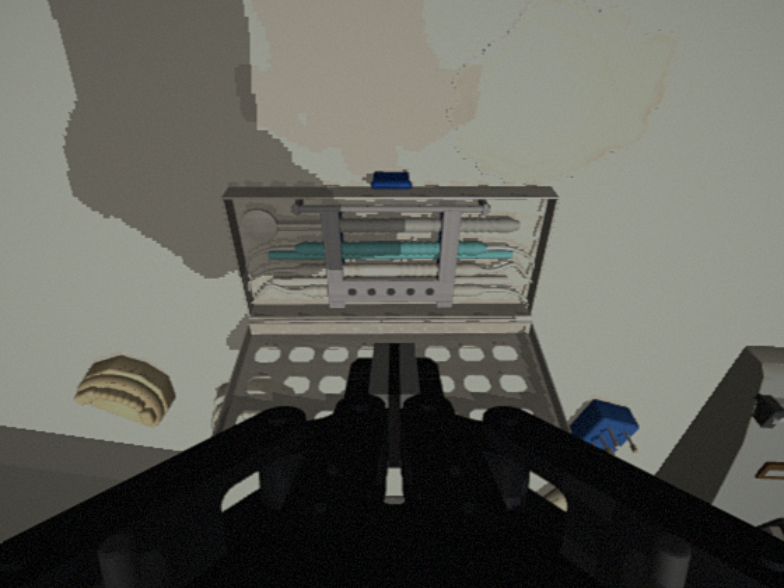

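View pics/s5.png

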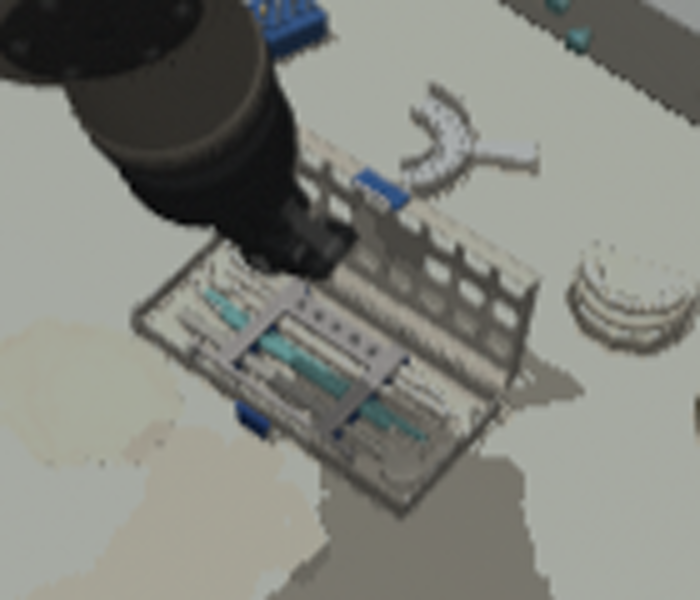

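Run:
```python
from h import *
from scipy.optimize import least_squares
d=dict(np.load('pics/w5.npz'));k=560/784
X,Y=.0455,.0925
m=[((225,192),[-X,-Y,.016]),((557,192),[-X,Y,.016])]
a=[((334,306),-.034),((446,306),.034)]
def f(p):
    r=[]
    for u,P in m: r+=list(proj(d,cas(p[0],p[1],p[2],P)[0])/k-u)
    return r
r=least_squares(f,[.565,-.008,.128]);print(r.x,np.round(r.fun,1))
for th in(0,.05,.1,.2):
    print(th,[np.round(proj(d,cas(*r.x,framep(th,y,r=.068))[0])/k,1).tolist() for u,y in a])
for th in (1.55,1.6,1.65,1.7,1.745): print('edge',th,cas(*r.x,lidp(th,0)).round(4), cas(*r.x,lidp(th,0,h=0)).round(4))
print([np.round(proj(d,cas(*r.x,P)[0])/k,1).tolist() for P in ([-.035,0,.016],[.044,Y,.0165],[.044,-Y,.0165])])
```

```text
[ 0.5663417  -0.00615911  0.12520628] [-4.6  1.   4.8  1.1]
0 [[338.0, 310.0], [444.8, 309.5]]
0.05 [[337.5, 313.1], [445.4, 312.6]]
0.1 [[337.0, 316.0], [446.1, 315.5]]
0.2 [[336.0, 321.3], [447.4, 320.8]]
edge 1.55 [[6.196e-01 5.000e-04 1.027e-01]] [[ 0.6082 -0.0009  0.1025]]
edge 1.6 [[0.6239 0.0011 0.1021]] [[ 6.125e-01 -4.000e-04  1.025e-01]]
edge 1.65 [[0.6281 0.0016 0.1013]] [[6.167e-01 2.000e-04 1.022e-01]]
edge 1.7 [[0.6323 0.0021 0.1003]] [[0.621  0.0007 0.1018]]
edge 1.745 [[0.636  0.0026 0.0992]] [[0.6248 0.0012 0.1012]]
[[392.1, 210.7], [532.1, 320.4], [249.2, 321.7]]
```

The frame lies flat: arm tips are at row 306 against a predicted 310 for angle 0. The lid is open and the instruments are in place. Next I'll go up and over the lid, tool vertical.

>>> move_arm:
  steps: [-1, 0, 0, 2.2, -0.6, 4.8, 0, -1, 1.5, 0.3, 1.5, -0.6, 4.8, 0, -1, 2.6, 0.4, 0, -0.6, 4.8, 0, -1, 2.6, 0.4, 0, -0.7, 4.8, 0, -1, 2.6, 0.3, 0, 0, 0, 0, -1, 2.7, 0.3, 0, 0, 0, 0, -1, 2.7, 0.3, 0, 0, 0, 0, -1, 0, 0, 0, 0, 0, 0]

```text
t: 7.95
eef_pos: [0.6725, 0.0079, 0.193]
tool_rot: [-0.001, -0.064, 0.998, 0.008]
contact_force: [-0.5, 0.1, -0.6]
gripper_width: 0.0
```

Run:
```python
from look import *
o,c=wrist('w6')
S=cams.read_camera('side')
cv2.imwrite('pics/s6.png',cv2.resize(S['pixels'][130:270,230:390,::-1],None,fx=4.5,fy=4.5,interpolation=cv2.INTER_CUBIC))
```

```text
7.95 [0.6725 0.0079 0.193 ] [[-0.992, -0.128, -0.003], [-0.128, 0.992, 0.016], [0.001, 0.016, -1.0]] [-0.5  0.1 -0.6] 0.00020602076152515778
```

View pics/w6.png

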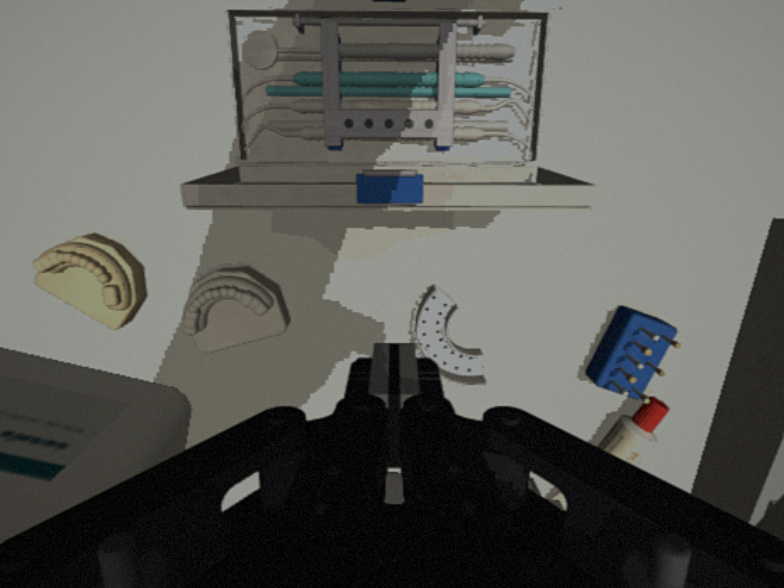

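View pics/s6.png

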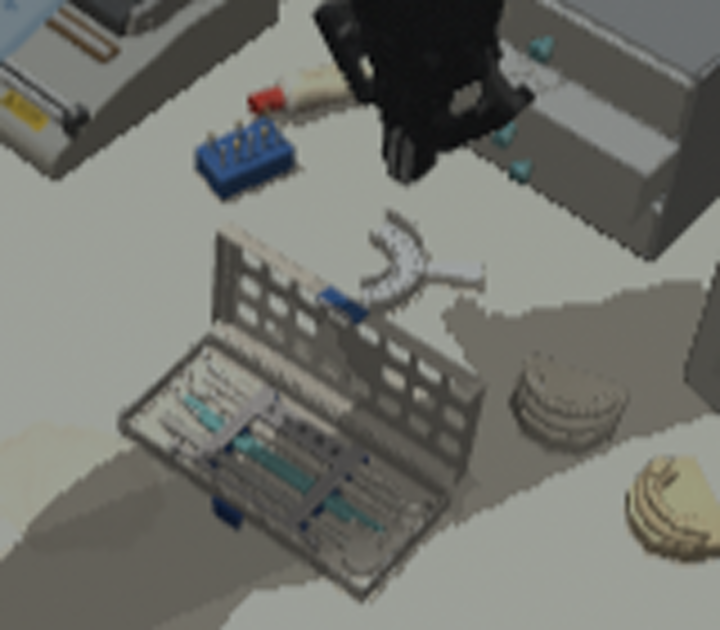

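The frame lies flat and the lid's outer edge is at row 207, clear in front of the fingers. Now I'll go down behind it. I'll compute the edge x first.

Run:
```python
from h import *
d=dict(np.load('pics/w6.npz'));k=560/784
for u in(182,390,595):print(onz(d,(207*k,u*k),.101))
```

```text
[ 0.63751785 -0.09164048  0.101     ]
[0.62571392 0.00086959 0.101     ]
[0.61392418 0.09326845 0.101     ]
```

>>> move_arm:
  steps: [-1, 0, 0, -2, 0, 0, 0, -1, 0, 0, -3, 0, 0, 0, -1, 0, 0, -3, 0, 0, 0, -1, 0, 0, 0, 0, 0, 0]

```text
t: 8.45
eef_pos: [0.6658, 0.0073, 0.111]
tool_rot: [-0.005, -0.063, 0.998, 0.008]
contact_force: [-0.1, 0.8, -0.2]
gripper_width: 0.001
```

>>> move_arm:
  steps: [-1, -1, -0.15, 0, 0, 0, 0, -1, -1, -0.1, 0, 0, 0, 0, -1, -1, -0.15, 0, 0, 0, 0, -1, -0.8, -0.1, 0, 0, 0, 0, -1, -0.8, -0.1, 0, 0, 0, 0, -1, -0.8, -0.1, 0, 0, 0, 0, -1, 0, 0, 0, 0, 0, 0]

```text
t: 9.15
eef_pos: [0.6144, -0.0001, 0.1156]
tool_rot: [-0.001, -0.063, 0.998, 0.008]
contact_force: [0.6, -0.6, -0.6]
gripper_width: 0.003
```

Run:
```python
from look import *
o,c=wrist('w7')
S=cams.read_camera('side')
cv2.imwrite('pics/s7.png',cv2.resize(S['pixels'][130:270,230:390,::-1],None,fx=4.5,fy=4.5,interpolation=cv2.INTER_CUBIC))
```

```text
9.15 [ 6.144e-01 -1.000e-04  1.156e-01] [[-0.992, -0.125, -0.004], [-0.125, 0.992, 0.016], [0.002, 0.016, -1.0]] [ 0.6 -0.6 -0.6] 0.0026426672161479264
```

View pics/s7.png

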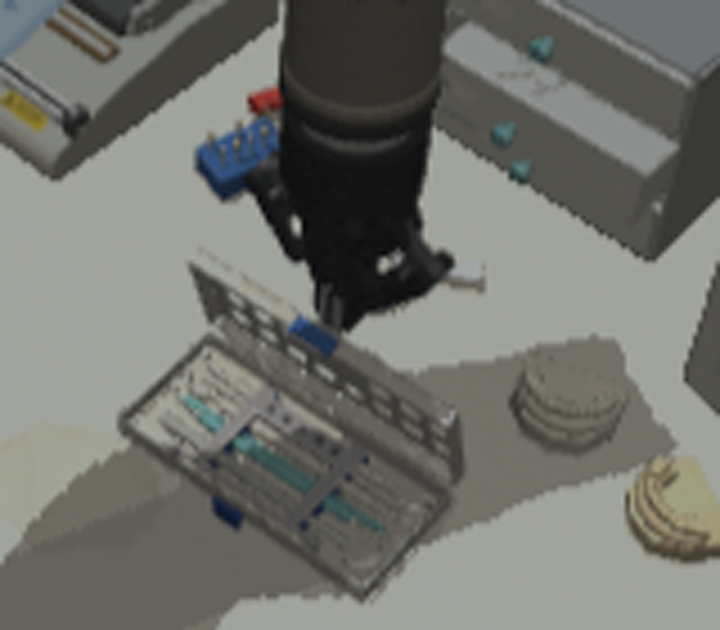

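View pics/w7.png

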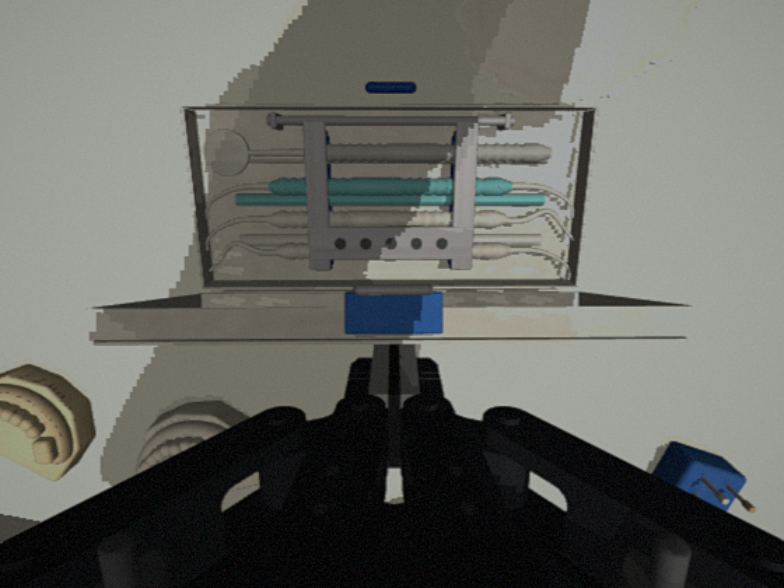

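The lid is swinging forward under the fingertip at about 1.4 rad, the cassette stays put and the frame is flat. I'll continue.

>>> move_arm:
  steps: [-1, -0.8, -0.1, -0.1, 0, 0, 0, -1, -0.8, -0.1, -0.1, 0, 0, 0, -1, -0.8, -0.1, -0.2, 0, 0, 0, -1, -0.6, -0.1, -0.2, 0, 0, 0, -1, -0.6, -0.1, -0.2, 0, 0, 0, -1, -0.5, 0, -0.2, 0, 0, 0, -1, 0, 0, 0, 0, 0, 0]

```text
t: 9.95
eef_pos: [0.5736, -0.005, 0.1051]
tool_rot: [-0.002, -0.063, 0.998, 0.008]
contact_force: [-0.4, 0.6, 0.5]
gripper_width: 0.001
```

Run:
```python
from look import *
o,c=wrist('w8')
S=cams.read_camera('side')
cv2.imwrite('pics/s8.png',cv2.resize(S['pixels'][130:270,230:390,::-1],None,fx=4.5,fy=4.5,interpolation=cv2.INTER_CUBIC))
```

```text
9.95 [ 0.5736 -0.005   0.1051] [[-0.992, -0.125, -0.004], [-0.125, 0.992, 0.015], [0.002, 0.016, -1.0]] [-0.4  0.6  0.5] 0.0010117320749280922
```

View pics/s8.png

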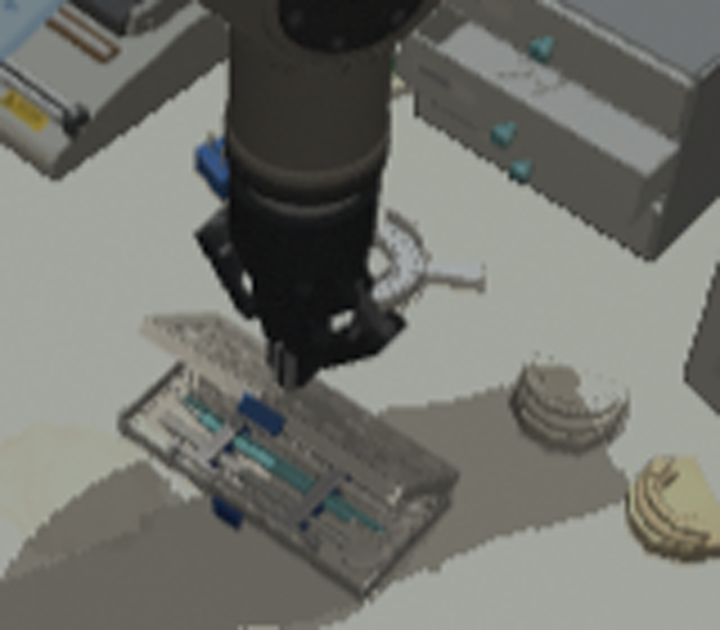

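View pics/w8.png

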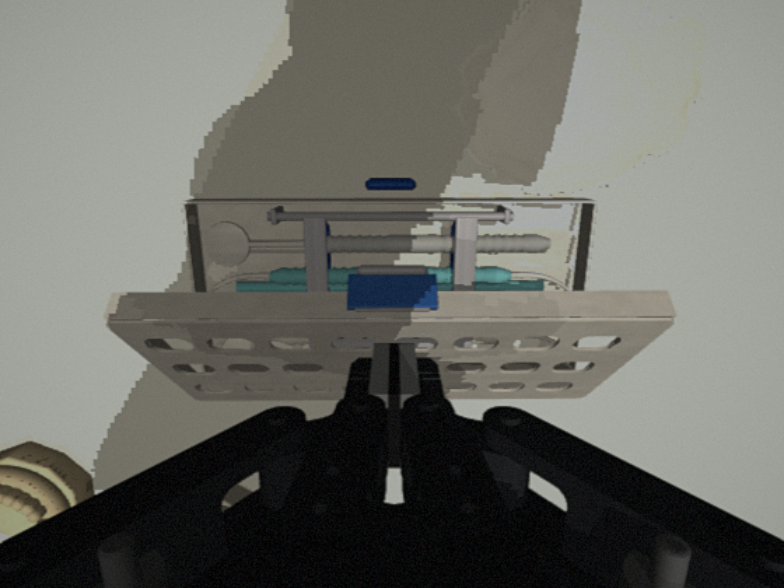

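The lid is now well forward of 1.1 rad and coming down, with its edge near row 320. I'll move ahead over the front edge at height and let it sink.

>>> move_arm:
  steps: [-1, 0, 0, 0, 0, 0, 0, -1, -1, -0.1, 0, 0, 0, 0, -1, -1, -0.1, 0, 0, 0, 0, -1, -1, -0.1, 0, 0, 0, 0, -1, -1, -0.2, 0, 0, 0, 0, -1, 0, 0, 0, 0, 0, 0]

```text
t: 10.65
eef_pos: [0.5328, -0.0104, 0.1055]
tool_rot: [-0.002, -0.063, 0.998, 0.008]
contact_force: [0.1, 0.2, 0.2]
gripper_width: 0.004
```

Run:
```python
from look import *
o,c=wrist('w9')
S=cams.read_camera('side')
cv2.imwrite('pics/s9.png',cv2.resize(S['pixels'][130:270,230:390,::-1],None,fx=4.5,fy=4.5,interpolation=cv2.INTER_CUBIC))
```

```text
10.65 [ 0.5328 -0.0104  0.1055] [[-0.992, -0.125, -0.004], [-0.125, 0.992, 0.016], [0.002, 0.016, -1.0]] [0.1 0.2 0.2] 0.0035325082850772016
```

View pics/s9.png

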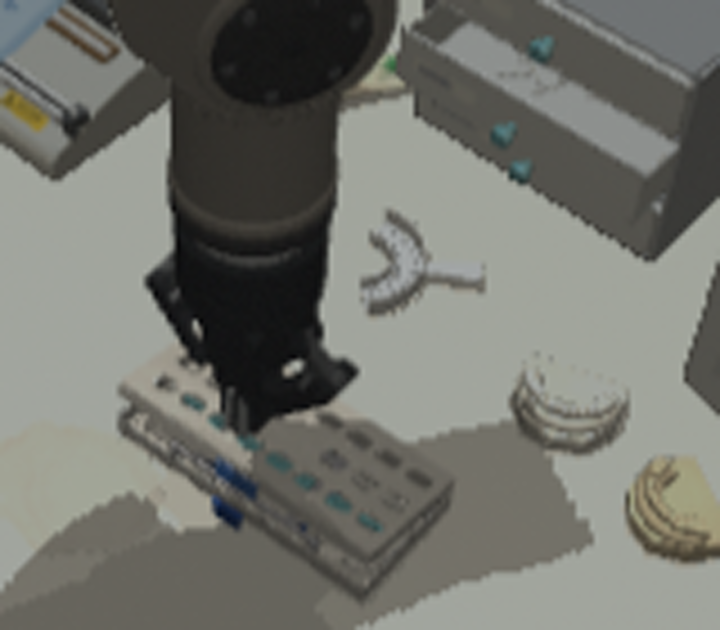

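View pics/w9.png

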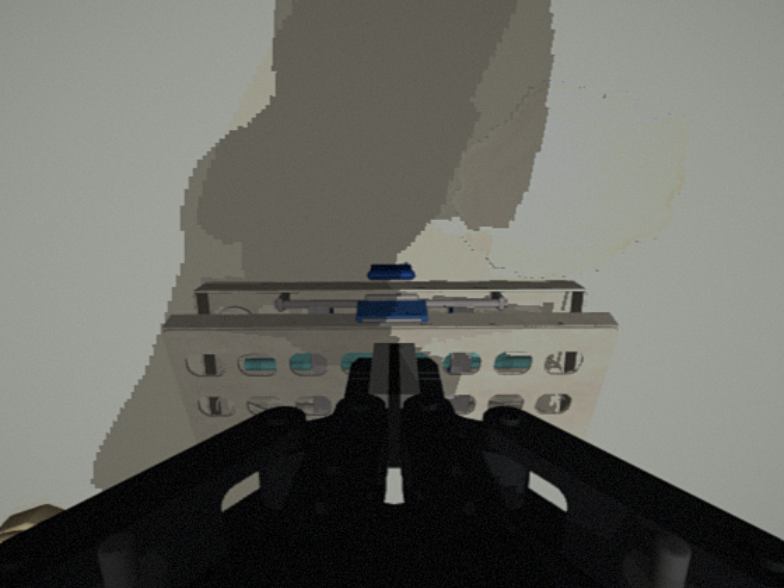

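The lid has sunk almost to the catch. The fingertip is over the front edge on the centre line, so I'll descend.

>>> move_arm:
  steps: [-1, -0.2, 0, -1, 0, 0, 0, -1, 0, 0, -1.5, 0, 0, 0, -1, 0, 0, -1.2, 0, 0, 0, -1, 0, 0, -0.4, 0, 0, 0, -1, 0, 0, 0, 0, 0, 0]

```text
t: 11.25
eef_pos: [0.5322, -0.0102, 0.0634]
tool_rot: [-0.002, -0.063, 0.998, 0.007]
contact_force: [0.3, -0.2, -0.4]
gripper_width: -0.001
```

Run:
```python
from look import *
o,c=wrist('w10')
S=cams.read_camera('side')
cv2.imwrite('pics/s10.png',cv2.resize(S['pixels'][180:270,230:350,::-1],None,fx=6,fy=6,interpolation=cv2.INTER_CUBIC))
```

```text
11.25 [ 0.5322 -0.0102  0.0634] [[-0.992, -0.125, -0.005], [-0.126, 0.992, 0.015], [0.003, 0.015, -1.0]] [ 0.3 -0.2 -0.4] -0.0007516578741140443
```

View pics/s10.png

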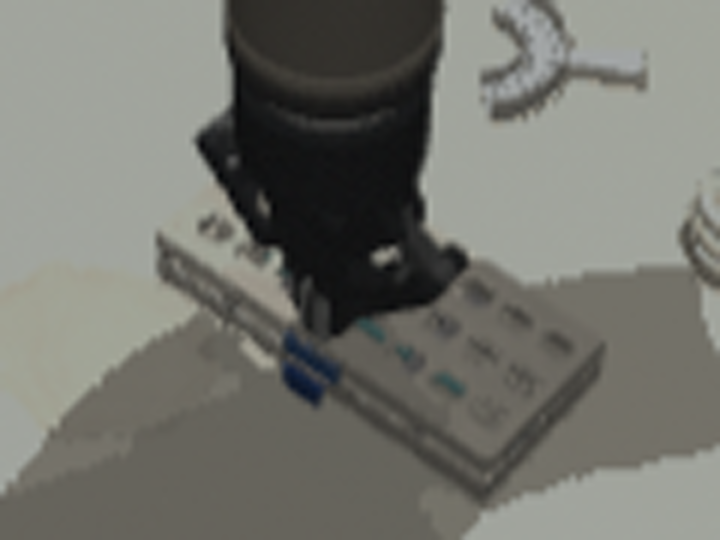

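View pics/w10.png

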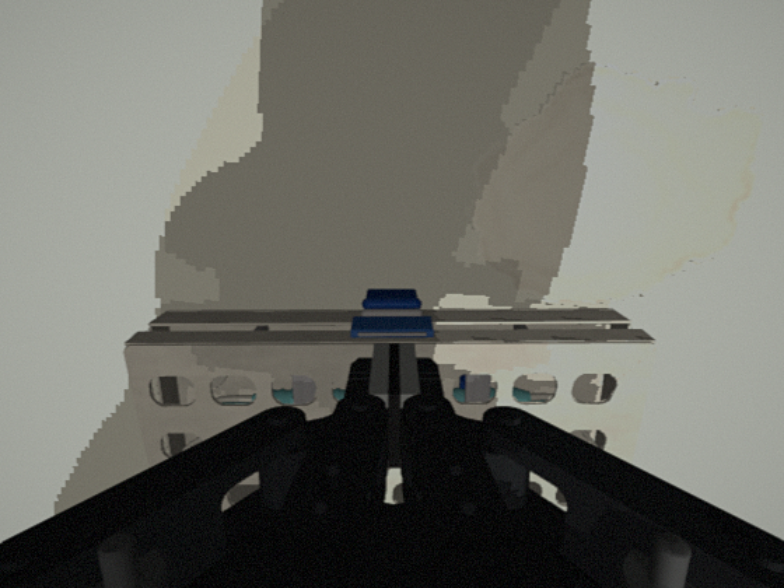

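The lid rests on the catch with a narrow gap at the front, and the finger is right behind its front edge. I'll press.

>>> move_arm:
  steps: [-1, 0.2, 0, -0.3, 0, 0, 0, -1, 0, 0, -0.2, 0, 0, 0, -1, 0, 0, -0.2, 0, 0, 0, -1, 0, 0, -0.2, 0, 0, 0, -1, 0, 0, 0, 0, 0, 0]

```text
t: 11.85
eef_pos: [0.5347, -0.0099, 0.0554]
tool_rot: [-0.001, -0.063, 0.998, 0.008]
contact_force: [-0.0, 0.4, -0.2]
gripper_width: 0.002
```

>>> move_arm:
  steps: [-1, 0, 0, -0.15, 0, 0, 0, -1, 0, 0, -0.1, 0, 0, 0, -1, 0, 0, 0, 0, 0, 0]

```text
t: 12.15
eef_pos: [0.5349, -0.01, 0.0535]
tool_rot: [-0.001, -0.063, 0.998, 0.008]
contact_force: [-1.6, 0.2, 5.9]
gripper_width: 0.004
```

>>> move_arm:
  steps: [-1, 0, 0, -0.1, 0, 0, 0, -1, 0, 0, -0.1, 0, 0, 0, -1, 0, 0, 0, 0, 0, 0]

```text
t: 12.45
eef_pos: [0.535, -0.0101, 0.053]
tool_rot: [-0.001, -0.063, 0.998, 0.009]
contact_force: [-9.0, 1.8, 27.8]
gripper_width: 0.001
```

Run:
```python
from look import *
o,c=wrist('w11')
```

```text
12.45 [ 0.535  -0.0101  0.053 ] [[-0.992, -0.125, -0.002], [-0.125, 0.992, 0.018], [0.0, 0.018, -1.0]] [-9.   1.8 27.8] 0.0011722546171520284
```

View pics/w11.png

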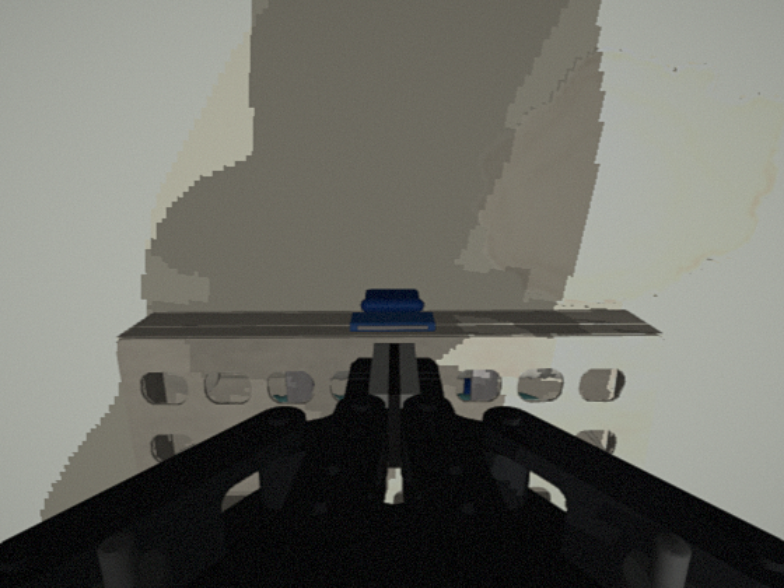

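The gap has closed: the lid rim meets the base wall along rows 310–333 and the blue parts overlap. The surface stands at about 28 mm, solid at 28 N, so it is shut. I'll withdraw and check.

>>> move_arm:
  steps: [-1, 0, 0, 0.5, 0, 0, 0, -1, 0, 0, 1.5, 0, 0, 0, -1, 0, 0, 3, 0, 0, 0, -1, 0, 0, 3, 0, 0, 0, -1, -1, 0, 3, 0, 0, 0, -1, -2, 0, 3, 0, 0, 0, -1, -2, 0, 2, 0, 0, 0, -1, 0, 0, 0, 0, 0, 0]

```text
t: 13.3
eef_pos: [0.4839, -0.0104, 0.2132]
tool_rot: [0.0, -0.063, 0.998, 0.009]
contact_force: [0.6, 0.6, -0.1]
gripper_width: 0.004
```

Run:
```python
from look import *
o,c=wrist('w12')
S=cams.read_camera('side')
cv2.imwrite('pics/s12.png',cv2.resize(S['pixels'][180:280,230:350,::-1],None,fx=6,fy=6,interpolation=cv2.INTER_CUBIC))
```

```text
13.3 [ 0.4839 -0.0104  0.2132] [[-0.992, -0.125, -0.0], [-0.125, 0.992, 0.018], [-0.002, 0.018, -1.0]] [ 0.6  0.6 -0.1] 0.003739812306891586
```

View pics/w12.png

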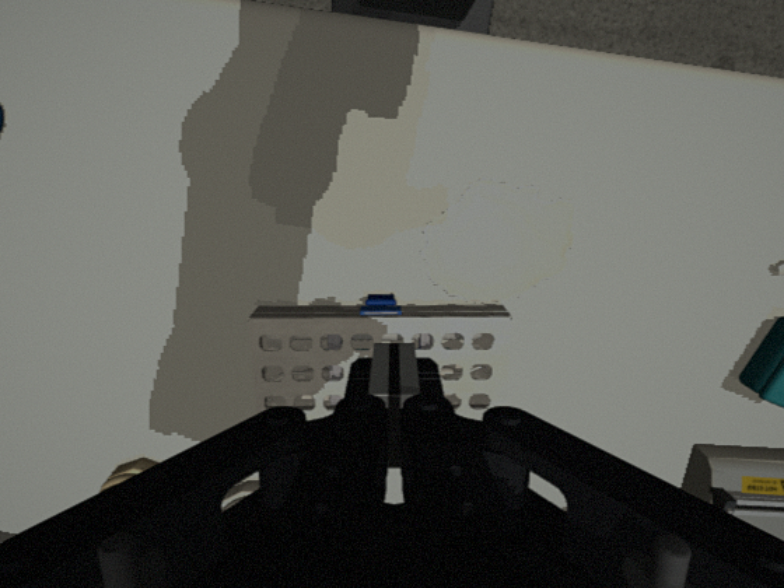

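View pics/s12.png

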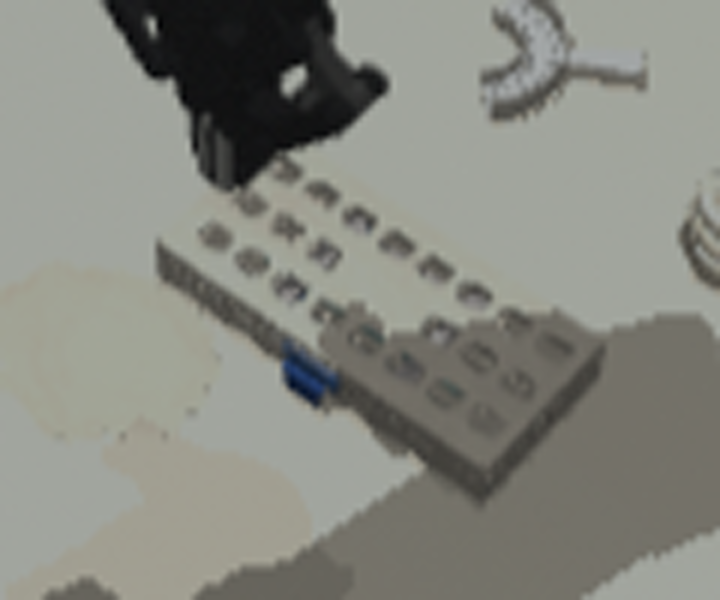

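The lid is shut with no gap along the front, the cassette has not moved and the arm is clear. Handing in.

```bash
python3 -c "
from station import order;print(order.hand_in())"
```

```text
the job is handed in; nothing more can be done
None
```

I folded the hold-down frame flat first, then swung the lid over it and pressed its front edge down until it was shut. I withdrew the arm and handed the job in at about 13 s of the 48 s allowed; the hand-in gave no verdict.

- **Frame:** it seated at about 8 N. In the wrist picture taken afterwards, the frame's arm tips matched the prediction for flat to within 4 pixels, with the lid still open.
- **Lid:** the fingertip stopped hard at about 28 mm height under 28 N, which is the shut height. After I withdrew, the wrist and side pictures showed no gap along the front.
- **Catch:** I did not see a separate force peak when it snapped. It probably snapped between two readings, so the shut lid is judged from the height and the pictures.
- **Surroundings:** the cassette showed no visible movement, and I saw nothing around it disturbed. I did not re-measure their positions at the end.
- **Position estimates:** the camera estimates of the cassette's position differed by about 4 mm, which did not affect the work.

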